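# Put the honing steel away in its jar

### The arm

A 6-joint arm with a two-finger parallel gripper is mounted at the origin on a cart in front of the work surface, level with it; the furniture and walls round the work are solid. World frame = base frame: x ahead of the robot, y to its left, z up, the work surface at z = 0. Lengths are in m, angles in rad, forces in N, time in s.
With the tool pointing down it reaches from about 0.25 to 0.725 m from the base axis. Payload 4 kg.
Tool frame: the origin (TCP) lies midway between the tips of the shut fingers; the grasp point (between the pads) lies bot.tcp_to_grasp behind it (bot.tcp_to_grasp is the distance from the TCP to the grasp point, in m); z points along the fingers, y is the line along which they close (so a half turn about z gives the same grasp; the last joint's range is limited). The gripper opens to 85 mm and grips with 20 to 120 N. Pads are 22 mm wide; open, the fingers measure 114 mm over their backs; the gripper's body (76 mm by 85 mm) begins 54 mm behind the grasp point. The pads swing forward as they close: fully open they stand 13 mm farther back than shut.
Start: joints at [1.102, 0.241, 0.005, 1.335, 0, 1.571], TCP at [0.226, 0.446, 0.231] pointing down, gripper open.
Joint ranges: [-2.72, 2.72], [-1.05, 1.87], [-1.09, 1.28], [-1.99, 2.15], [-1.42, 1.44], [-3.14, 3.14]. Speed limits (rad/s): [2.79, 2.79, 3.14, 3.14, 3.14, 3.14].

### API

Orientations are given as a unit quaternion [x, y, z, w].
In Python, from workcell import readout, camera, bot gives the robot as it stands. The module is installed in compiled form; this text tells all that it offers.
- The arm moves only by the tool jog_arm, never from a script. Its argument "motion" is a list of rows, each an object of numbers: "x", "y", "z": the shift along the tool's x, y, z in mm; "spin": the turn about the tool's z in degrees; "fingers": the closure, from -1 (fully open) to 1 (shut). A call has 1 to 8 rows; each row is the pose to reach, as a shift and turn from the pose commanded when the call began, along the tool's axes at that moment; what a row does not reach only later rows make up. A row lasts 1/8 s, in which the tool goes at most 62.5 mm and 10.7 degrees, less where a joint would pass 70% of its speed; a pose out of reach is approached as far as the arm can. A call with a gripper value outside its range is refused whole. The fingers move at their own pace and stop on an object; the grip force is fixed at half the most. Time passes only in rows, so rows that repeat a pose let the fingers close. It gives the time, the measured TCP pose, the force, the opening and the grip force at its end, in the units of the state.
- readout.get_obs(): the state, without advancing time (a new reading comes with each control period).
- camera(name): name is "scene" or "top" or "wrist"; returns a dict with "pixels" (480x640x3 uint8, red, green, blue), "K" (3x3 intrinsics, pixels), "rvec" (rotation vector, rad) and "tvec" (3), from world to camera coordinates, as OpenCV has them. Camera axes: x right, y down, z forward; pixel columns grow to the right and rows downward; lengths in m; the calibration is good to about 2 mm. A picture is of the moment at which its call begins. There is no depth.
- bot.job_done(): hands the job in; it is judged then, once.
The state is a dict: "clock": time; "joint_pos": joint angles; "joint_vel": joint speeds; "tau": joint torques, N m; "eef_pos": TCP position; "tool_rot": TCP orientation; "ft_force": force on the tool from outside, world axes, zero at the start; "ft_torque": the same for the moment, N m; "grip_width": finger opening in m; "grasp_force": force on a finger pad.
Only numpy, scipy, OpenCV 4.12 (cv2) and the standard library are available. Lean on these libraries where they do the work, as an engineer would, in place of code of your own. Each camera call takes 0.05 s, during which the arm holds its last target. There are 200 camera calls.

### The job

The washed honing steel, the metal rod with the black handle, is drying in one of the two grey stands. Lift it straight out and lower it tip first into the blue ceramic jar until it stands on the bottom, letting go only when its tip is down at, or almost at, the bottom of the jar. Leave the wooden stick in its stand, and keep the blue jar standing where it is.

Things in the scene. Friction and masses are not known exactly. Their poses are not given: they have to be found in the camera images.
- steel_center (a point): Honing steel: straight upright rod 165 mm long, about 0.15 kg; this point is on its axis 82 mm from the tip, z axis from tip to handle. Along the rod from here: steel shaft 12 mm thick from -82 (tip) to +13 mm, painted red band -13 to -7; guard disc 30 mm across from +13 to +19; round black handle 22 to 25 mm thick from +19 to +83 (top), best gripped at about +53.
- steel_tip (a point): Lower end of the honing steel on its axis; z axis from tip to handle. At the start it rests in the bore of a round grey stand (58 mm across, 46 mm high, 0.6 kg, loose): bore 16 mm wide, its floor 6 mm above the counter; the rod may lean up to about 6 degrees.
- blue_jar: Blue ceramic jar, round, open on top, 80 mm high, 46 mm across at the base, 54 at the rim; loose, 0.8 kg. Origin: centre of its underside, z up. Cavity 34 mm wide (42 at the rim), its floor 8 mm above the origin, 72 mm deep: the steel's red band is level with the rim when the tip is on the floor. A white jar of the same shape nearby is not wanted.
- stick_center (a point): Middle of the wooden stirring stick, 165 mm long, 12 to 20 mm thick, light wood, upright in the other grey stand; 82 mm above its lower end. Not to be disturbed. (Keep clear of the wall cabinet over the back of the counter: underside 0.52 m above the counter, front face from x = 0.59 at y = -0.04 to x = 0.73 at y = 0.48; a wrist swung sideways in a wide arc can strike it.)
Not all that is in view belongs to the job. Of the things that look like the part that bears steel_center, the smaller one is meant.

How it is judged:
On the way:
1. the steel, still in the fingers, has its tip inside the blue jar within 40 mm of the cavity's floor (contact force between the fingers and steel above 0.5 N and z of steel_tip in the frame of blue_jar between 0 and 0.048 m and horizontal distance between steel_tip and blue_jar below 0.024 m), for 0.1 s.
At the end, for the whole second after the job is handed in: The honing steel stands in the blue jar with its tip within 8 mm of the cavity's floor, released and at rest (it may lean against the rim, up to 0.45 rad); the blue jar is upright within 40 mm of where it stood, and the wooden stick is within 40 mm of where it stood (z of steel_tip in the frame of blue_jar between 0 and 0.016 m and horizontal distance between steel_tip and blue_jar below 0.024 m and angle between steel_tip's own z axis and vertical below 0.45 rad and angle between blue_jar's own z axis and vertical below 0.1 rad and distance of each of blue_jar, stick_center from where it was at the start of the episode below 0.04 m and linear speed of steel below 0.03 m/s); the robot touches nothing.
It fails at once if the wooden stick is pulled out or knocked over (distance of stick_center from where it was at the start of the episode above 0.04 m).
It fails at once if the blue jar is tipped or pushed away (angle between blue_jar's own z axis and vertical above 0.35 rad or distance of blue_jar from where it was at the start of the episode above 0.04 m).
It also fails if it takes over 35 s, if anything falls off the work surface, if the arm or the gripper's body presses on something with over 40 N, if the wrist force passes 120 N, or if a joint passes its speed limit or range.

## Working session

There is one attempt and no reset: what is moved stays moved. The work goes in short steps, Python scripts to look and compute and a tool call to move; the robot and the scene stay as the last step left them, time stands still between calls to the robot, and variables do not carry over. Pictures are saved under pics/ and viewed, at most 10 in all, crops included, and the job is handed in when it is done.

Besides the shell and the picture viewer there is one more tool, called after ">>>" as a command line: name --argument value ..., lists and objects as JSON in quotes. jog_arm: Moves the arm, as the interface text tells. Its arguments: {"type":"object","properties":{"motion":{"type":"array"}},"required":["motion"]}

```bash
mkdir -p pics; cat > h.py <<'E'
import numpy as np,cv2
from workcell import readout,camera,bot
def grab(n,f):
    c=camera(n); cv2.imwrite('pics/'+f,c['pixels'][:,:,::-1]); np.savez('pics/'+f[:-4]+'.npz',**{k:np.array(c[k]) for k in c}); return c
def load(f): return np.load('pics/'+f+'.npz')
def ray(c,u,v):
    R=cv2.Rodrigues(c['rvec'])[0]; t=np.array(c['tvec']).ravel()
    d=R.T@np.linalg.inv(c['K'])@np.array([u,v,1.]); return -R.T@t,d/np.linalg.norm(d)
def atz(c,u,v,z):
    o,d=ray(c,u,v); return o+d*(z-o[2])/d[2]
def tri(*obs):
    A=0;b=0
    for c,u,v in obs:
        o,d=ray(c,u,v);P=np.eye(3)-np.outer(d,d);A=A+P;b=b+P@o
    x=np.linalg.solve(A,b); return x
def proj(c,p): return cv2.projectPoints(np.array([p],float),c['rvec'],c['tvec'],c['K'],None)[0].ravel()
E
python3 - <<'E'
from h import *
print(readout.get_obs(),bot.tcp_to_grasp)
a=grab('scene','s0.png');b=grab('top','t0.png')
for c in(a,b):print(ray(c,320,240),c['K'])
E
```

```text
{'clock': 0.0, 'joint_pos': array([ 1.10198873e+00,  2.41428353e-01,  3.73584899e-03,  1.33521741e+00,
       -2.47517948e-06,  1.57080843e+00]), 'joint_vel': array([-7.21771110e-04,  3.37666552e-04, -9.89538574e-04,  2.51484725e-06,
        6.22134533e-04, -1.83763592e-04]), 'tau': array([ 7.60278017e-04, -3.72316504e+01,  2.52409297e+01,  1.69951678e-02,
        1.50840629e-04, -9.31045832e-06]), 'eef_pos': array([0.22562566, 0.44548793, 0.23040973]), 'tool_rot': array([ 2.32268884e-01,  9.72651042e-01, -1.02818191e-03, -2.44244105e-04]), 'ft_force': array([-0.24520387, -0.81168326,  0.09156183]), 'ft_torque': array([0.0050213 , 0.00147399, 0.01968739]), 'grasp_force': 0.0, 'grip_width': 0.08570771235011489} 0.0187
(array([-0.29586628, -0.31549193,  1.18527567]), array([ 0.61630093,  0.19366596, -0.76332605])) [[575.44556658   0.         320.03379434]
 [  0.         575.44556658 233.34611984]
 [  0.           0.           1.        ]]
(array([ 0.49892713, -0.05649479,  1.40501588]), array([ 0.05389523,  0.02670778, -0.99818936])) [[542.38185757   0.         319.14234865]
 [  0.         542.38185757 234.45086069]
 [  0.           0.           1.        ]]
```

View pics/s0.png

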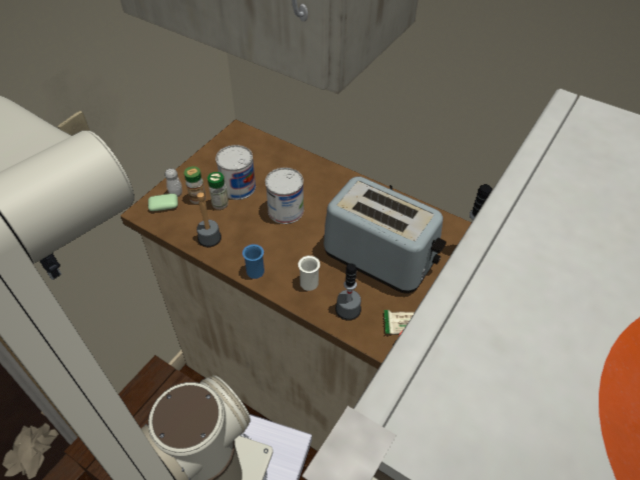

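View pics/t0.png

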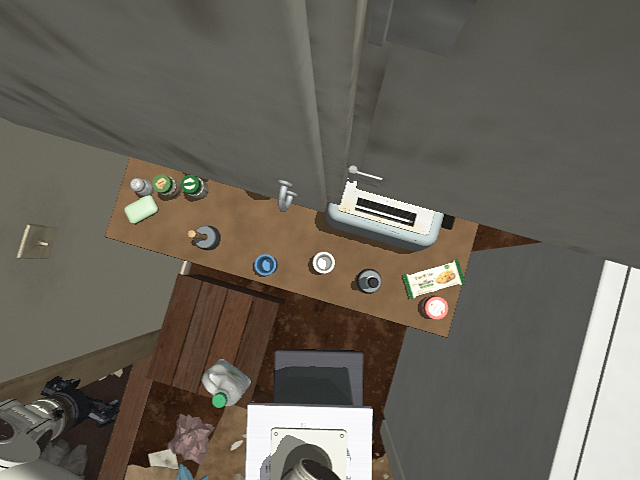

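The scene shows the steel in its stand at about (349,285), the blue jar at (254,262), the white jar at (309,273) and the stick at (205,225). In the top view the steel is at (369,281), the blue jar at (265,265) and the stick at (200,237). I'll zoom in to measure.

```bash
python3 - <<'E'
import cv2,numpy as np
s=cv2.imread('pics/s0.png');t=cv2.imread('pics/t0.png')
f=lambda im,x,y,w,h:cv2.resize(im[y:y+h,x:x+w],None,fx=5,fy=5,interpolation=cv2.INTER_CUBIC)
a=np.hstack([f(s,320,255,60,70),f(t,335,245,60,70)])
b=np.hstack([f(s,230,235,60,50),f(t,235,240,60,50)])
cv2.imwrite('pics/crop0.png',np.vstack([a,b]))
E
```

```text
(no output)
```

View pics/crop0.png

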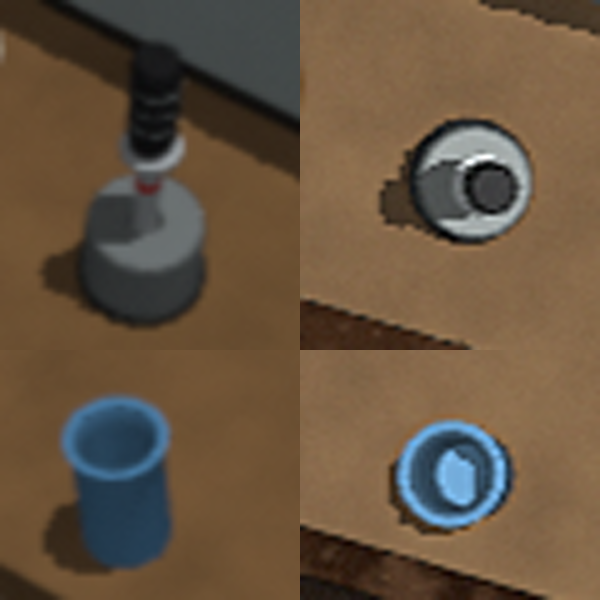

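The crop shows (original pixels) the steel's handle top at scene (351.2,265.6) and top (372.6,282), the stand top at scene (348.6,299) and top (369.2,280.6), and the jar rim at scene (253,252) and top (265.2,264.2).

```bash
python3 - <<'E'
from h import *
s=load('s0');t=load('t0')
for n,a,b,z in[('steeltop',(351.2,265.6),(372.6,282),.171),('stand',(348.6,299),(369.2,280.6),.046),('rim',(253,252),(265.2,264.2),.08)]:
    print(n,tri((s,*a),(t,*b)).round(4),atz(s,*a,z).round(4),atz(t,*b,z).round(4))
print('guard',atz(s,350.2,284.2,.104).round(4))
print('stick',atz(t,191,235,.171).round(3),'soup',atz(t,435,308,.1).round(3),'white',atz(t,323,263,.08).round(3))
E
```

```text
steeltop [ 0.4733 -0.1458  0.1712] [ 0.4739 -0.1471  0.171 ] [ 0.4729 -0.1446  0.171 ]
stand [ 0.4737 -0.1463  0.0402] [ 0.4701 -0.1481  0.046 ] [ 0.4736 -0.145   0.046 ]
rim [0.5087 0.1113 0.0782] [0.5075 0.11   0.08  ] [0.5084 0.1118 0.08  ]
guard [ 0.4719 -0.1487  0.104 ]
stick [0.571 0.273 0.171] soup [ 0.413 -0.299  0.1  ] white [ 0.514 -0.03   0.08 ]
```

>>> jog_arm --motion '[{"x": -60, "y": -50, "z": -20, "fingers": -1}, {"x": -488, "y": -416, "z": -25}, {"x": -488, "y": -416, "z": -25}, {"x": -488, "y": -416, "z": -25}, {"x": -488, "y": -416, "z": -25}, {"x": -488, "y": -416, "z": -25}, {"x": -488, "y": -416, "z": -25}, {"x": -488, "y": -416, "z": -25}]'

```text
validation failed for argument at $.mo...
```

>>> jog_arm --motion '[{"x": -60, "y": -50, "z": -20, "spin": 0, "fingers": -1}, {"x": -488, "y": -416, "z": -25, "spin": 0, "fingers": -1}, {"x": -488, "y": -416, "z": -25, "spin": 0, "fingers": -1}, {"x": -488, "y": -416, "z": -25, "spin": 0, "fingers": -1}, {"x": -488, "y": -416, "z": -25, "spin": 0, "fingers": -1}, {"x": -488, "y": -416, "z": -25, "spin": 0, "fingers": -1}, {"x": -488, "y": -416, "z": -25, "spin": 0, "fingers": -1}, {"x": -488, "y": -416, "z": -25, "spin": 0, "fingers": -1}]'

```text
clock: 1.1
eef_pos: [0.4184, -0.0153, 0.2539]
tool_rot: [0.232, 0.973, 0.0, 0.0]
ft_force: [1.0, 0.3, 0.8]
grip_width: 0.0856
grasp_force: 0.0
```

>>> jog_arm --motion '[{"x": -50, "y": -43, "z": 0, "spin": 0, "fingers": -1}, {"x": -100, "y": -85, "z": 0, "spin": 0, "fingers": -1}, {"x": -100, "y": -85, "z": 0, "spin": 0, "fingers": -1}, {"x": -100, "y": -85, "z": 0, "spin": 0, "fingers": -1}]'

```text
clock: 1.6
eef_pos: [0.4684, -0.1344, 0.2532]
tool_rot: [0.233, 0.973, 0.0, -0.001]
ft_force: [0.8, -0.5, 0.2]
grip_width: 0.0855
grasp_force: 0.0
```

```bash
python3 - <<'E'
from h import *
c=grab('wrist','w1.png');o=readout.get_obs()
print(o['eef_pos'],o['joint_pos'].round(3),o['tool_rot'].round(4));print(proj(c,[.473,-.146,.171]),ray(c,320,240))
E
```

```text
[ 0.46830977 -0.13357704  0.25350297] [-0.278  0.208  0.02   1.385  0.     0.19 ] [ 2.321e-01  9.727e-01  3.000e-04 -9.000e-04]
[305.57932253 266.52146546] (array([ 0.40018992, -0.09914035,  0.3954339 ]), array([ 0.25949932, -0.12870262, -0.9571289 ]))
```

View pics/w1.png

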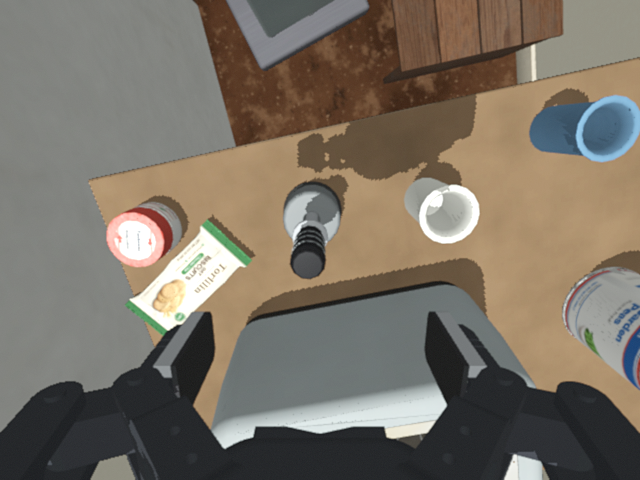

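The wrist view shows the handle top at (308,263), the blue jar rim at (608,130) and the stand top at (312,212). These agree with the estimate.

```bash
python3 - <<'E'
from h import *
from scipy.spatial.transform import Rotation as R
c=load('w1');s=load('s0');t=load('t0')
P=tri((c,308,262),(s,351.2,265.6),(t,372.6,282));Q=tri((c,608,130),(s,253,252),(t,265.2,264.2));g=tri((s,350.2,284.2),(c,309,233))
print(P,atz(c,308,262,.171),Q,atz(c,608,130,.08),'guard',g)
o=readout.get_obs();r=R.from_quat(o['tool_rot'])
print(1000*r.inv().apply([.473-o['eef_pos'][0],-.1465-o['eef_pos'][1],.124-o['eef_pos'][2]]))
E
```

```text
[ 0.47292839 -0.14505832  0.16967551] [ 0.47091029 -0.1431234   0.171     ] [0.50814022 0.11142121 0.08040849] [0.50861745 0.11321297 0.08      ] guard [ 0.47177159 -0.1462916   0.10155611]
[-10.24965766  -9.42484007 129.48411796]
```

>>> jog_arm --motion '[{"x": -9, "y": -9, "z": 0, "spin": 0, "fingers": -1}, {"x": -9, "y": -9, "z": 30, "spin": 0, "fingers": -1}, {"x": -9, "y": -9, "z": 60, "spin": 0, "fingers": -1}, {"x": -9, "y": -9, "z": 90, "spin": 0, "fingers": -1}, {"x": -9, "y": -9, "z": 115, "spin": 0, "fingers": -1}, {"x": -9, "y": -9, "z": 129, "spin": 0, "fingers": -1}, {"x": -9, "y": -9, "z": 129, "spin": 0, "fingers": -1}, {"x": -9, "y": -9, "z": 129, "spin": 0, "fingers": -1}]'

```text
clock: 2.65
eef_pos: [0.4738, -0.1465, 0.126]
tool_rot: [0.232, 0.973, -0.0, 0.001]
ft_force: [-0.1, -0.3, 0.8]
grip_width: 0.0852
grasp_force: 0.0
```

>>> jog_arm --motion '[{"x": 1, "y": 1, "z": 1, "spin": 0, "fingers": 0}, {"x": 1, "y": 1, "z": 1, "spin": 0, "fingers": 0.4}, {"x": 1, "y": 1, "z": 1, "spin": 0, "fingers": 1}, {"x": 1, "y": 1, "z": 1, "spin": 0, "fingers": 1}, {"x": 1, "y": 1, "z": 1, "spin": 0, "fingers": 1}, {"x": 1, "y": 1, "z": 1, "spin": 0, "fingers": 1}, {"x": 1, "y": 1, "z": 1, "spin": 0, "fingers": 1}, {"x": 1, "y": 1, "z": 1, "spin": 0, "fingers": 1}]'

```text
clock: 3.65
eef_pos: [0.4728, -0.1452, 0.1243]
tool_rot: [0.232, 0.973, -0.0, 0.0]
ft_force: [-0.9, -0.3, 5.7]
grip_width: 0.0236
grasp_force: 58.9
```

Gripped at 23.6 mm. Now I'll lift straight up to clear the stand and the white jar.

>>> jog_arm --motion '[{"x": 0, "y": 0, "z": -20, "spin": 0, "fingers": 1}, {"x": 0, "y": 0, "z": -45, "spin": 0, "fingers": 1}, {"x": 0, "y": 0, "z": -75, "spin": 0, "fingers": 1}, {"x": 0, "y": 0, "z": -105, "spin": 0, "fingers": 1}, {"x": 0, "y": 0, "z": -125, "spin": 0, "fingers": 1}, {"x": 0, "y": 0, "z": -130, "spin": 0, "fingers": 1}, {"x": 0, "y": 0, "z": -130, "spin": 0, "fingers": 1}]'

```text
clock: 4.53
eef_pos: [0.4721, -0.1449, 0.253]
tool_rot: [0.232, 0.973, 0.0, -0.001]
ft_force: [-0.2, 0.1, -2.1]
grip_width: 0.0234
grasp_force: 59.1
```

```bash
python3 - <<'E'
from h import *
s=grab('scene','s2.png');t=grab('top','t2.png');w=grab('wrist','w2.png');o=readout.get_obs()
print(o['eef_pos'],o['ft_force'],o['grasp_force'],proj(s,[*o['eef_pos'][:2],o['eef_pos'][2]-.118]))
f=lambda im,x,y,w,h:cv2.resize(im[y:y+h,x:x+w],None,fx=4,fy=4,interpolation=cv2.INTER_CUBIC)[:,:,::-1]
cv2.imwrite('pics/crop2.png',np.hstack([f(s['pixels'],300,190,100,140),cv2.resize(w['pixels'][150:430,230:430],None,fx=2,fy=2)[:,:,::-1]]))
E
```

```text
[ 0.47179537 -0.14483796  0.25251733] [-0.13334173  0.63737137 -1.70389489] 59.09371556423139 [349.20965907 275.89329699]
```

View pics/crop2.png

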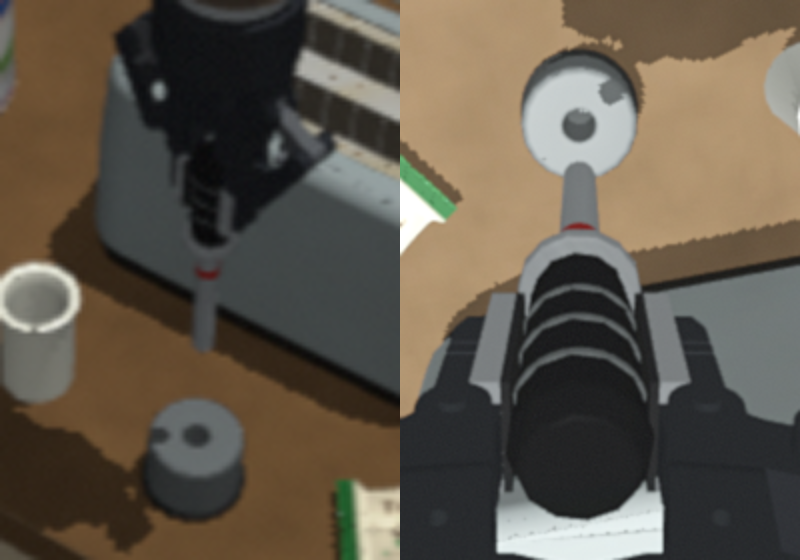

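The steel is lifted and nearly vertical, with its tip at scene (351,277) and wrist (319.5,233). The stand stayed put.

```bash
python3 - <<'E'
from h import *
from scipy.spatial.transform import Rotation as R
s=load('s2');w=load('w2');o=readout.get_obs()
T=tri((s,350.8,276.5),(w,319.5,233));print(T,atz(s,350.8,276.5,.134),atz(w,319.5,233,.134))
r=R.from_quat(o['tool_rot']);Q=np.array([.5082,.1115])
print(o['eef_pos'],1000*r.inv().apply([*(Q-T[:2]),0]))
E
```

```text
[ 0.47158942 -0.14565365  0.13118126] [ 0.4716606  -0.14865903  0.134     ] [ 0.46910499 -0.14253025  0.134     ]
[ 0.47179537 -0.14483796  0.25251733] [8.35311259e+01 2.45948912e+02 1.26731205e-01]
```

>>> jog_arm --motion '[{"x": 6, "y": 18, "z": 0, "spin": 0, "fingers": 1}, {"x": 18, "y": 53, "z": 0, "spin": 0, "fingers": 1}, {"x": 32, "y": 94, "z": 0, "spin": 0, "fingers": 1}, {"x": 46, "y": 135, "z": 0, "spin": 0, "fingers": 1}, {"x": 60, "y": 176, "z": 0, "spin": 0, "fingers": 1}, {"x": 72, "y": 212, "z": 0, "spin": 0, "fingers": 1}, {"x": 80, "y": 236, "z": 0, "spin": 0, "fingers": 1}, {"x": 84, "y": 246, "z": 0, "spin": 0, "fingers": 1}]'

```text
clock: 5.68
eef_pos: [0.5083, 0.1135, 0.2529]
tool_rot: [0.231, 0.973, -0.0, -0.001]
ft_force: [-0.0, -0.8, -1.4]
grip_width: 0.0233
grasp_force: 59.2
```

>>> jog_arm --motion '[{"x": 0, "y": 0, "z": 0, "spin": 0, "fingers": 1}, {"x": 0, "y": 0, "z": 0, "spin": 0, "fingers": 1}]'

```text
clock: 5.92
eef_pos: [0.5085, 0.1114, 0.2537]
tool_rot: [0.233, 0.973, -0.0, -0.0]
ft_force: [0.5, -0.6, -1.3]
grip_width: 0.0235
grasp_force: 59.2
```

```bash
python3 - <<'E'
from h import *
s=grab('scene','s3.png');w=grab('wrist','w3.png');o=readout.get_obs()
e=o['eef_pos'];print(e,o['ft_force'],o['grasp_force'],proj(s,[e[0],e[1],.134]),proj(w,[e[0],e[1],.134]),proj(w,[.5082,.1115,.08]))
f=lambda im,x,y,w,h:cv2.resize(im[y:y+h,x:x+w],None,fx=4,fy=4,interpolation=cv2.INTER_CUBIC)[:,:,::-1]
cv2.imwrite('pics/crop3.png',np.hstack([f(s['pixels'],210,170,100,120),cv2.resize(w['pixels'][120:360,220:420],None,fx=2,fy=2)[:,:,::-1]]))
E
```

```text
[0.50866745 0.11129371 0.25398307] [-0.41224593  0.21653023 -0.99973452] 59.193312460847665 [250.86655348 237.33438932] [318.45033388 236.52728817] [318.54541971 218.79931192]
```

View pics/crop3.png

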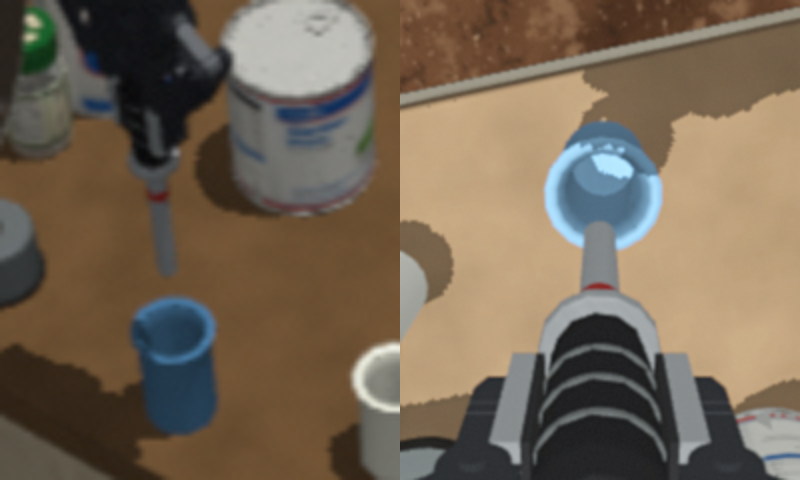

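The tip is at scene (251.4,238.2) and wrist (320,233), and the rim centre is at scene (253.6,252.4). The steel is centred over the jar, so I'll lower it.

>>> jog_arm --motion '[{"x": 0, "y": 0, "z": 20, "spin": 0, "fingers": 1}, {"x": 0, "y": 0, "z": 45, "spin": 0, "fingers": 1}, {"x": 0, "y": 0, "z": 70, "spin": 0, "fingers": 1}, {"x": 0, "y": 0, "z": 90, "spin": 0, "fingers": 1}, {"x": 0, "y": 0, "z": 105, "spin": 0, "fingers": 1}, {"x": 0, "y": 0, "z": 115, "spin": 0, "fingers": 1}, {"x": 0, "y": 0, "z": 120, "spin": 0, "fingers": 1}, {"x": 0, "y": 0, "z": 121, "spin": 0, "fingers": 1}]'

```text
clock: 7.02
eef_pos: [0.5089, 0.1123, 0.1331]
tool_rot: [0.232, 0.973, 0.0, 0.0]
ft_force: [-0.4, 0.1, -2.1]
grip_width: 0.0232
grasp_force: 59.2
```

>>> jog_arm --motion '[{"x": 0, "y": 0, "z": 1, "spin": 0, "fingers": 1}, {"x": 0, "y": 0, "z": 2, "spin": 0, "fingers": 1}, {"x": 0, "y": 0, "z": 3, "spin": 0, "fingers": 1}, {"x": 0, "y": 0, "z": 3, "spin": 0, "fingers": 1}]'

```text
clock: 7.52
eef_pos: [0.5087, 0.1124, 0.13]
tool_rot: [0.232, 0.973, -0.0, -0.0]
ft_force: [0.5, 0.2, -1.7]
grip_width: 0.023
grasp_force: 59.2
```

>>> jog_arm --motion '[{"x": 0, "y": 0, "z": 1, "spin": 0, "fingers": 1}, {"x": 0, "y": 0, "z": 2, "spin": 0, "fingers": 1}, {"x": 0, "y": 0, "z": 2, "spin": 0, "fingers": 1}]'

```text
clock: 7.9
eef_pos: [0.5086, 0.1123, 0.1278]
tool_rot: [0.232, 0.973, -0.0, -0.0]
ft_force: [-0.4, -0.2, -2.0]
grip_width: 0.0234
grasp_force: 59.2
```

```bash
python3 - <<'E'
from h import *
s=grab('scene','s4.png');w=grab('wrist','w4.png');print(readout.get_obs()['ft_force'],readout.get_obs()['eef_pos'])
f=lambda im,x,y,w,h:cv2.resize(im[y:y+h,x:x+w],None,fx=4,fy=4,interpolation=cv2.INTER_CUBIC)[:,:,::-1]
cv2.imwrite('pics/crop4.png',np.hstack([f(s['pixels'],210,190,100,120),cv2.resize(w['pixels'][120:360,220:420],None,fx=2,fy=2)[:,:,::-1]]))
E
```

```text
[-0.24608301 -0.50220906 -2.01648917] [0.50871707 0.11234585 0.12794509]
```

View pics/crop4.png

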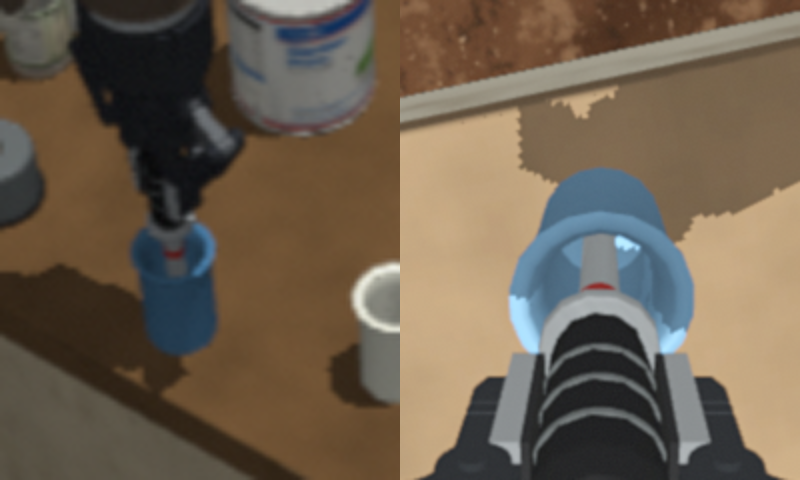

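The steel is inside the jar and centred, with the red band level with the rim at crop (174,253). I'll lower the last 1–2 mm until it touches.

>>> jog_arm --motion '[{"x": 0, "y": 0, "z": 1, "spin": 0, "fingers": 1}, {"x": 0, "y": 0, "z": 1.5, "spin": 0, "fingers": 1}, {"x": 0, "y": 0, "z": 1.5, "spin": 0, "fingers": 1}]'

```text
clock: 8.38
eef_pos: [0.5087, 0.1123, 0.1264]
tool_rot: [0.232, 0.973, -0.0, -0.0]
ft_force: [-0.3, -0.5, -1.6]
grip_width: 0.0234
grasp_force: 59.3
```

>>> jog_arm --motion '[{"x": 0, "y": 0, "z": 1, "spin": 0, "fingers": 1}, {"x": 0, "y": 0, "z": 1, "spin": 0, "fingers": 1}]'

```text
clock: 8.62
eef_pos: [0.5091, 0.1123, 0.1263]
tool_rot: [0.232, 0.973, 0.0, 0.001]
ft_force: [-1.0, -0.1, 4.3]
grip_width: 0.0229
grasp_force: 59.8
```

Touching down at 4 N. Releasing slowly.

>>> jog_arm --motion '[{"x": 0, "y": 0, "z": 0, "spin": 0, "fingers": 0.3}, {"x": 0, "y": 0, "z": 0, "spin": 0, "fingers": 0.1}, {"x": 0, "y": 0, "z": 0, "spin": 0, "fingers": -0.3}, {"x": 0, "y": 0, "z": 0, "spin": 0, "fingers": -0.7}, {"x": 0, "y": 0, "z": 0, "spin": 0, "fingers": -1}, {"x": 0, "y": 0, "z": 0, "spin": 0, "fingers": -1}, {"x": 0, "y": 0, "z": 0, "spin": 0, "fingers": -1}]'

```text
clock: 9.5
eef_pos: [0.5087, 0.1123, 0.1255]
tool_rot: [0.232, 0.973, -0.0, 0.0]
ft_force: [0.4, -0.7, -0.8]
grip_width: 0.0853
grasp_force: 0.0
```

```bash
python3 - <<'E'
from h import *
s=grab('scene','s5.png');w=grab('wrist','w5.png');o=readout.get_obs();print(o['ft_force'],o['grip_width'],o['grasp_force'])
f=lambda im,x,y,w,h:cv2.resize(im[y:y+h,x:x+w],None,fx=4,fy=4,interpolation=cv2.INTER_CUBIC)[:,:,::-1]
cv2.imwrite('pics/crop5.png',np.hstack([f(s['pixels'],210,190,100,120),cv2.resize(w['pixels'][120:480,170:470],None,fx=4/3,fy=4/3)[:,:,::-1]]))
E
```

```text
[0.4283408  0.21477319 0.5534884 ] 0.0852070914284851 0.0
```

View pics/crop5.png

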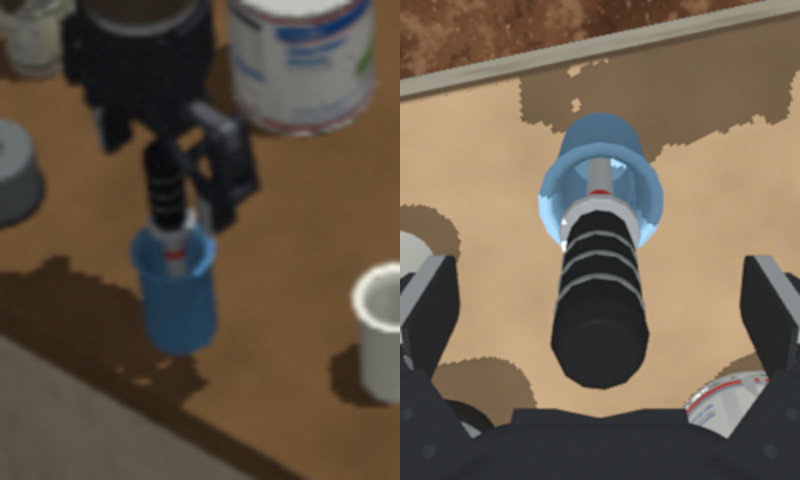

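The steel stands upright between the open fingers, free of both. Retracting straight up.

>>> jog_arm --motion '[{"x": 0, "y": 0, "z": -15, "spin": 0, "fingers": -1}, {"x": 0, "y": 0, "z": -40, "spin": 0, "fingers": -1}, {"x": 0, "y": 0, "z": -70, "spin": 0, "fingers": -1}, {"x": 0, "y": 0, "z": -100, "spin": 0, "fingers": -1}, {"x": 0, "y": 0, "z": -125, "spin": 0, "fingers": -1}, {"x": 0, "y": 0, "z": -135, "spin": 0, "fingers": -1}, {"x": 0, "y": 0, "z": -135, "spin": 0, "fingers": -1}, {"x": 0, "y": 0, "z": -135, "spin": 0, "fingers": -1}]'

```text
clock: 10.6
eef_pos: [0.5081, 0.1122, 0.2594]
tool_rot: [0.232, 0.973, -0.0, -0.001]
ft_force: [0.7, 0.1, -0.0]
grip_width: 0.0852
grasp_force: 0.0
```

```bash
python3 - <<'E'
from h import *
grab('scene','s6.png')
E
```

```text
(no output)
```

View pics/s6.png

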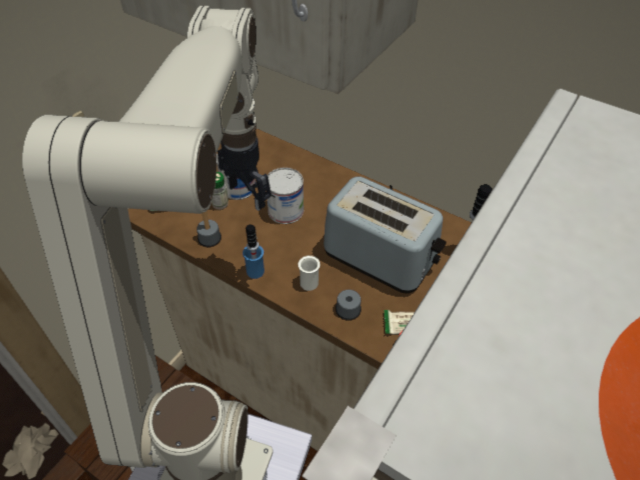

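The steel stands in the blue jar at (252,250), the stick and both jars are where they were, and the gripper is clear.

```bash
python3 -c "
from workcell import bot
print(bot.job_done())"
```

```text
the job is handed in; nothing more can be done
None
```

The honing steel stands on the bottom of the blue jar, released with the gripper clear; in the last picture the jar and the wooden stick look unmoved, and the job is handed in (no verdict was shown).

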